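Clamp the refill canister and take off its cap of unknown thread hand

ROBOT

A 6-joint arm with a two-finger parallel gripper is mounted at the origin on a cart in front of the work surface, level with it; the furniture and walls round the work are solid. World frame = base frame: x ahead of the robot, y to its left, z up, the work surface at z = 0. Lengths are in m, angles in degrees, forces in N, time in s.
With the tool pointing down it reaches from about 0.4 to 0.825 m from the base axis. Payload 7 kg.
Tool frame: the origin (TCP) lies midway between the tips of the shut fingers; the grasp point (between the pads) lies 19 mm behind it; z points along the fingers, y is the line along which they close (so a half turn about z gives the same grasp; the last joint's range is limited). The gripper opens to 88 mm and grips with 3 to 60 N. Pads are 19 mm wide; open, the fingers measure 130 mm over their backs; the gripper's body (78 mm by 193 mm) begins 47 mm behind the grasp point.
Start: joints at [-55.628, 20.546, 0.682, 0, -70.136, -16.507], TCP at [0.207, -0.642, 0.227] pointing down, gripper open.
Joint ranges: [-176.03, 176.03], [-82.01, 121.73], [-58.28, 71.71], [-173.87, 95.51], [-174.79, -0.11], [-173.66, 173.66]. Speed limits (degrees/s): [136.94, 136.94, 172.46, 180, 180, 180].

INTERFACE

Orientations are given as [roll, pitch, yaw] about the fixed x, y, z axes, in that order (R = Rz(yaw) Ry(pitch) Rx(roll)).
In Python, from plant import ctrl gives the robot as it stands.
- The arm moves only by the tool step_arm, never from a script. Its argument "rows" is a list of rows, each a list of 3 entries, a list of its own where there are three numbers: the closure, from 0 (fully open) to 1 (shut), then the shift along the world's x, y, z in mm, then the turn, a rotation vector about the world's x, y, z in rad. A call has exactly 5 rows; each row is the pose to reach, as a shift and turn from the pose commanded when the call began; what a row does not reach only later rows make up. A row lasts 1/12 s, in which the tool goes at most 41.7 mm and 7.16 degrees, less where a joint would pass 70% of its speed; a pose out of reach is approached as far as the arm can. A call with a gripper value outside its range is refused whole. The fingers move at their own pace and stop on an object; the grip force is fixed at half the most. Time passes only in rows, so rows that repeat a pose let the fingers close, or fill a call up. It gives the time, the measured TCP pose, the force, the opening and the grip force at its end, in the units of the state.
- ctrl.get_obs(): the state, without advancing time (a new reading comes with each control period).
- ctrl.snapshot(name): name is "scene" or "side" or "wrist"; returns the picture (480x640x3 uint8, red, green, blue); there is no depth.
- ctrl.camera_model(name): a dict with "intrinsics" (3x3 intrinsics, pixels), "R" (3x3) and "t" (3): a world point X has camera coordinates R X + t. Camera axes: x right, y down, z forward; pixel columns grow to the right and rows downward; lengths in m; the calibration is good to about 2 mm. A picture is of the moment at which its call begins: read the wrist's pose just before it. camera_model takes no time and is no camera call; for the wrist camera it gives the pose at the moment of the call.
- ctrl.close_job(): hands the job in; it is judged then, once.
The state is a dict: "clock": time; "joint_pos": joint angles; "qvel": joint speeds; "tau": joint torques, N m; "tool_pos": TCP position; "orientation": TCP orientation; "force": force on the tool from outside, world axes, zero at the start; "moment": the same for the moment, N m; "opening": finger opening in m; "gripper_force": force on a finger pad.
Only numpy, scipy, OpenCV 4.12 (cv2) and the standard library are available. Lean on these libraries where they do the work, as an engineer would, in place of code of your own. Each camera call takes 0.05 s, during which the arm holds its last target. There are 200 camera calls.

TASK

Push the clamp fork of the stand fully home onto the refill canister, and only then open the canister: its bar-grip cap may have a normal or a reverse thread, so try turning it both ways, unscrew it the way it gives, and lift it straight off the neck. Finish while still holding the cap in the gripper, level and well clear of the neck, a few centimetres above the canister; do not let go of it or put it down, and leave the clamp closed and the things standing around where they are.

Things in the scene. Friction and masses are not known exactly. Their poses are not given: they have to be found in the camera images.
- stand: Fixed stand: dark base plate 225 x 150 x 12 mm (x -157 to +68 mm); a round aluminium canister, diameter 84 mm, shoulder at 85 mm, collar of diameter 62 mm up to 98 mm, seated immovably; two grey side rails up to 98 mm, outer edges at y +-64 mm, in which the clamp fork slides. Origin under the canister's axis at table height, z up, x the way the fork is pushed home (roughly away from the robot).
- neck (a point): Centre of the top of the canister's collar, on the canister's axis, 98 mm above the table; a neck of 26 mm height stands on it inside the cap.
- fork (a joint): How far the clamp fork (flat steel U-shaped plate, top 92 mm above the table, on the robot's side of the canister) is pushed along the stand's x: 0 fully back, 0.062 m fully home at its end stop. Starts between 0 and 0.015, slides against about 2 N of friction, stays where it is left.
- fork_knob (a point): Centre of the top of the fork's upright black round knob, 20 mm in diameter, standing 34 mm above the fork plate (z from 92 to 126 mm; a flat washer of 26 mm covers its lowest 4 mm). With the fork home it stands 85 mm from the canister's axis, on the stand's -x side.
- cap: Loose grey cap on the neck, 70 to 140 g: ribbed skirt of 61 mm diameter, 30 mm high, and on it an upright bar grip 54 mm long (cap's x), 16 mm wide (y), 32 mm high. Origin: centre of the skirt's lower edge, 100 mm above the table when closed; the bar spans 30 to 62 mm above it. z up. Closed, the bar lies along the stand's x within 0.07 rad.
- mug: Bystander: green and white mug with a handle, 78 x 116 x 101 mm. Origin at the centre of its underside.
- fish_tin: Bystander: low yellow food tin, diameter 67 mm, 33 mm high. Origin at the centre of its underside.
- jar: Bystander: glass jar with a green lid, diameter 75 mm, 103 mm high. Origin at the centre of its underside.
- cap_grip (a point): Middle of the cap's bar, 48 mm above the cap's origin. Quarter-turn thread: the wrong way it meets a hard stop after 0.1 to 0.4 rad; the right way it turns freely without rising and lifts off once turned by 0.9 to 2.2 rad (a quarter turn is ample). Until then it is held fast, with 1.5 mm of vertical play. Which way is right differs from start to start and cannot be seen.
Things that resemble listed ones, but are neither listed nor needed, are in the scene too. Several things have the shape of the cap; the one meant has the colours described above.

How it is judged:
By the outcome, as a careful person would: the job done as asked, in the order asked, and still so for the second after the job is handed in, while the arm keeps its last pose, push and grip.
It also fails if it takes over 58 s, if anything falls off the work surface, if the arm or the gripper's body presses on something with over 40 N, if the wrist force passes 120 N, or if a joint passes its speed limit or range.

## Working session

There is one attempt and no reset: what is moved stays moved. The work goes in short steps, Python scripts to look and compute and a tool call to move; the robot and the scene stay as the last step left them, time stands still between calls to the robot, and variables do not carry over. Pictures are saved under pics/ and viewed, at most 10 in all, crops included, and the job is handed in when it is done.

Besides the shell and the picture viewer there is one more tool, called after "Emit:" by a JSON object that holds its "op" and its "data". step_arm: Moves the arm, as the interface text tells. Its arguments: {"type":"object","properties":{"rows":{"type":"array"}},"required":["rows"]}

```bash
mkdir -p pics
cat > h.py <<'E'
from plant import ctrl
import numpy as np, cv2
def snap(n,f,crop=None,s=1):
    m=ctrl.camera_model(n); im=ctrl.snapshot(n)[:,:,::-1]
    np.savez('pics/'+f+'.npz',**{k:np.array(m[k]) for k in('intrinsics','R','t')})
    cv2.imwrite('pics/'+f+'_raw.png',im)
    return im
def ray(f,u,v,z):
    m=np.load('pics/'+f+'.npz');R,t=m['R'],m['t']
    c=-R.T@t; d=R.T@np.linalg.inv(m['intrinsics'])@[u,v,1]
    return c+d*(z-c[2])/d[2]
def proj(f,X):
    m=np.load('pics/'+f+'.npz');p=m['intrinsics']@(m['R']@np.array(X)+m['t']);return p[:2]/p[2]
E
python3 - <<'E'
from h import *
a=snap('scene','sc0');b=snap('side','si0')
cv2.imwrite('pics/both.png',np.vstack([cv2.resize(a,(400,300)),cv2.resize(b,(400,300))]))
print(ctrl.get_obs())
E
```

```text
{'clock': 0.1, 'joint_pos': array([-5.56280863e+01,  2.05877629e+01,  6.38598036e-01, -1.77459862e-02,
       -7.01360703e+01, -1.65073957e+01]), 'qvel': array([-0.17893085, -0.03078977,  0.06755726,  0.04547361,  0.01358209,
        0.04080459]), 'tau': array([-1.93516949e-03, -5.84163380e+01,  2.93749005e+01,  7.01547503e+00,
        1.02031013e-02, -7.03499995e-05]), 'tool_pos': array([ 0.20691013, -0.64203965,  0.22570825]), 'orientation': array([ 1.79913537e+02, -8.22526385e-03, -1.62141518e+02]), 'force': array([-0.78936876, -0.34421643, -0.49498653]), 'moment': array([ 0.02765309,  0.04670375, -0.03555948]), 'gripper_force': 0.0, 'opening': 0.08771070636827479}
```

View pics/sc0_raw.png

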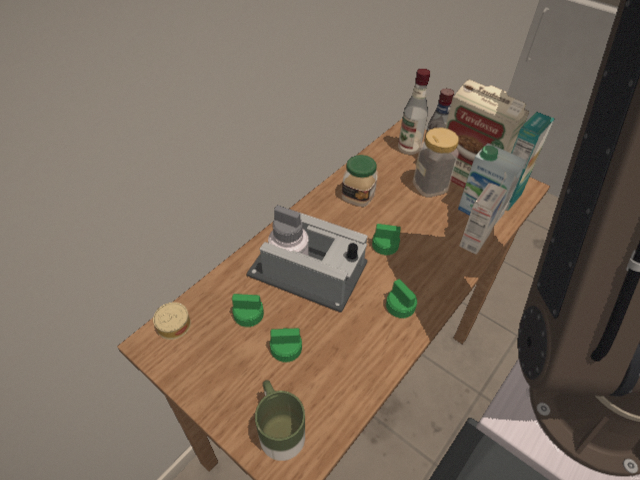

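View pics/si0_raw.png

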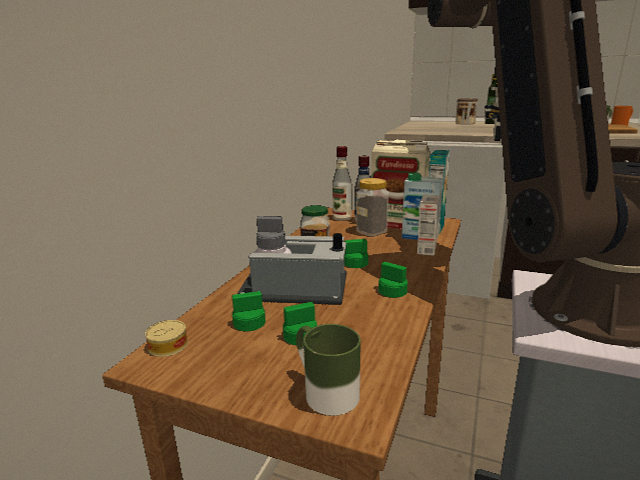

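The grey cap sits on the canister at scene (288,225), with four green cap-shaped decoys at (248,310), (286,344), (402,300) and (386,239). Only the one on the stand is grey, with a knob beside it at (352,248). I'll confirm this in a crop.

Run:
```python
from h import *
a=cv2.imread('pics/sc0_raw.png')[195:310,240:380];b=cv2.imread('pics/si0_raw.png')[205:310,235:355]
a=cv2.resize(a,None,fx=4,fy=4,interpolation=2)[:,:420*2];b=cv2.resize(b,None,fx=3,fy=3,interpolation=2)
cv2.imwrite('pics/crop.png',a)
for n,u,v,z in(('sc0',352,247,.126),('si0',337,235,.126),('sc0',288,213,.162),('si0',270,218,.162)):print(n,ray(n,u,v,z).round(3))
```

```text
sc0 [0.505 0.076 0.126]
si0 [0.503 0.075 0.126]
sc0 [0.637 0.114 0.162]
si0 [0.637 0.114 0.162]
```

View pics/crop.png

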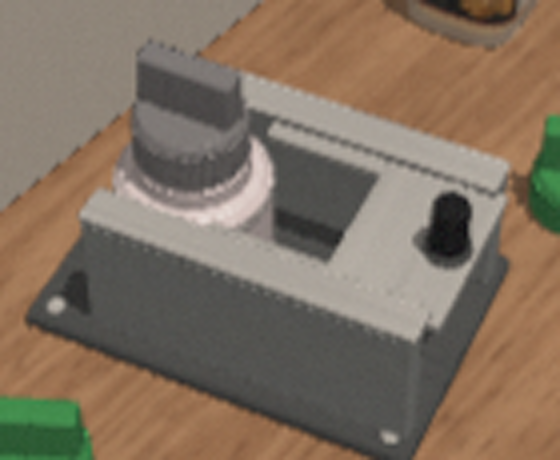

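Confirmed: this is the only grey cap, with a vertical bar grip, on the canister between the rails. The knob and cap agree across both cameras: 138 mm apart gives fork ≈ 0.008. Next I check what stands along the path.

Run:
```python
from h import *
for n,u,v,z in(('box foot',470,245,0),('jar foot',432,192,0),('box top',465,90,.25),('milk top',490,152,.2),('smallbox top',492,187,.14),('table corner',548,185,0),('mug',283,440,0),('green',402,300,.03),('green2',386,239,.03)):print(n,ray('sc0',u,v,z).round(3))
for z in (.15,.2,.25,.3):print(z,ray('si0',400,143,z).round(3),ray('si0',342,148,z).round(3), ray('sc0',422,72,z).round(3), ray('sc0',490,90,z).round(3))
```

```text
box foot [ 0.36  -0.197  0.   ]
jar foot [ 0.521 -0.295  0.   ]
box top [ 0.534 -0.369  0.25 ]
milk top [ 0.408 -0.27   0.2  ]
smallbox top [ 0.372 -0.244  0.14 ]
table corner [ 0.305 -0.514  0.   ]
mug [0.392 0.407 0.   ]
green [0.388 0.054 0.03 ]
green2 [ 0.506 -0.062  0.03 ]
0.15 [ 0.623 -1.088  0.15 ] [ 0.829 -0.894  0.15 ] [ 0.73  -0.536  0.15 ] [ 0.546 -0.575  0.15 ]
0.2 [ 0.551 -0.741  0.2  ] [ 0.72  -0.581  0.2  ] [ 0.689 -0.454  0.2  ] [ 0.519 -0.491  0.2  ]
0.25 [ 0.478 -0.394  0.25 ] [ 0.611 -0.268  0.25 ] [ 0.649 -0.372  0.25 ] [ 0.492 -0.406  0.25 ]
0.3 [ 0.405 -0.047  0.3  ] [0.502 0.044 0.3  ] [ 0.608 -0.29   0.3  ] [ 0.464 -0.321  0.3  ]
```

Emit:
{"op": "step_arm", "data": {"rows": [[0, [0, 0, 40], [0, 0, 0]], [0, [0, 0, 80], [0, 0, 0]], [0, [0, 0, 120], [0, 0, 0]], [0, [0, 0, 160], [0, 0, 0]], [0, [5, 5, 190], [0, 0, 0]]]}}

```text
clock: 0.52
tool_pos: [0.2112, -0.6379, 0.42]
orientation: [-179.9, -0.0, -162.2]
force: [-0.1, 0.0, 0.6]
opening: 0.0875
gripper_force: 0.0
```

Emit:
{"op": "step_arm", "data": {"rows": [[0, [16, 36, 0], [0, 0, 0]], [0, [32, 72, 0], [0, 0, 0]], [0, [48, 108, 0], [0, 0, 0]], [0, [64, 144, 0], [0, 0, 0]], [0, [80, 180, 0], [0, 0, 0]]]}}

```text
clock: 0.93
tool_pos: [0.2922, -0.4557, 0.416]
orientation: [180.0, -0.0, -162.2]
force: [2.3, 0.0, 0.4]
opening: 0.0877
gripper_force: 0.0
```

Emit:
{"op": "step_arm", "data": {"rows": [[0, [16, 36, 0], [0, 0, 0]], [0, [32, 72, 0], [0, 0, 0]], [0, [48, 108, 0], [0, 0, 0]], [0, [64, 144, 0], [0, 0, 0]], [0, [80, 180, 0], [0, 0, 0]]]}}

```text
clock: 1.35
tool_pos: [0.3721, -0.2756, 0.4165]
orientation: [180.0, 0.0, -162.1]
force: [1.6, -0.2, -0.7]
opening: 0.0874
gripper_force: 0.0
```

Emit:
{"op": "step_arm", "data": {"rows": [[0, [16, 36, 0], [0, 0, 0]], [0, [32, 72, 0], [0, 0, 0]], [0, [48, 108, 0], [0, 0, 0]], [0, [64, 144, 0], [0, 0, 0]], [0, [80, 180, 0], [0, 0, 0]]]}}

```text
clock: 1.77
tool_pos: [0.452, -0.0954, 0.4167]
orientation: [180.0, 0.0, -162.1]
force: [1.1, -1.1, -0.2]
opening: 0.0876
gripper_force: 0.0
```

Emit:
{"op": "step_arm", "data": {"rows": [[0, [10, 34, -10], [0, 0, 0]], [0, [20, 68, -20], [0, 0, 0]], [0, [31, 102, -35], [0, 0, -0.01]], [0, [42, 136, -50], [0, 0, -0.02]], [0, [52, 171, -60], [0, 0, -0.03]]]}}

```text
clock: 2.18
tool_pos: [0.5036, 0.0753, 0.355]
orientation: [180.0, -0.1, -163.9]
force: [0.7, -0.3, 0.7]
opening: 0.0875
gripper_force: 0.0
```

Emit:
{"op": "step_arm", "data": {"rows": [[0, [0, 0, -30], [0, 0, 0]], [0, [0, 0, -60], [0, 0, 0]], [0, [0, 0, -70], [0, 0, 0]], [0, [0, 0, -70], [0, 0, 0]], [0, [0, 0, -70], [0, 0, 0]]]}}

```text
clock: 2.6
tool_pos: [0.5043, 0.0731, 0.2874]
orientation: [-180.0, 0.0, -163.9]
force: [1.1, 0.1, 1.0]
opening: 0.0875
gripper_force: 0.0
```

Run:
```python
from h import *
a=snap('wrist','w1')
o=ctrl.get_obs();print(o['tool_pos'],o['orientation'],o['joint_pos'])
for X in([.504,.0755,.126],[.637,.114,.162]):print(proj('w1',X))
```

```text
[0.50484938 0.07329371 0.28830437] [-1.79977256e+02  1.12028859e-01 -1.63875649e+02] [ 3.03846547e+01  2.65910497e+00 -1.40865169e+01  5.18654472e-02
 -7.31514102e+01 -1.04275314e+02]
[326.42894521 209.13757691]
[326.28323773 354.9538084 ]
```

View pics/w1_raw.png

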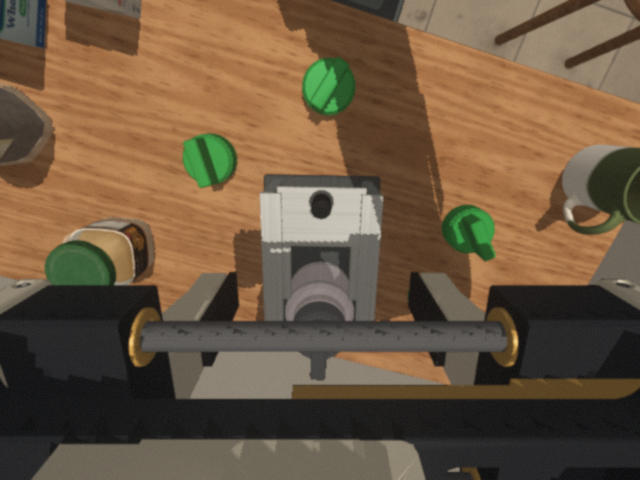

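The wrist view shows the knob top at about (321,199) and the bar's end at (319,365). The prediction was about 5 px to the right, so I refine from these pixels.

Run:
```python
from h import *
import cv2
a=cv2.imread('pics/w1_raw.png')
m=(a.max(2)<45).astype(np.uint8);m[:180]=0;m[225:]=0;m[:,:300]=0;m[:,345:]=0
ys,xs=np.nonzero(m);print(xs.min(),xs.max(),ys.min(),ys.max())
for r in range(185,225,2):
    x=np.nonzero(m[r])[0]; print(r,x.min() if len(x) else '',x.max() if len(x) else '')
K=np.load('pics/w1.npz')['intrinsics'];print(K)
# rail outer edges row 230
g=a[230,250:395].max(1);print(g.tolist())
for u,v,z in((321,203,.126),(319,365,.162)):print(ray('w1',u,v,z))
cv2.imwrite('pics/c2.png',cv2.resize(a[170:390,240:400],None,fx=2.7,fy=2.7,interpolation=2))
```

```text
313 329 194 216
185  
187  
189  
191  
193  
195 317 325
197 315 327
199 314 328
201 313 329
203 313 329
205 313 329
207 313 329
209 313 329
211 314 327
213 314 328
215 316 325
217  
219  
221  
223  
[[343.25129144   0.         323.06433827]
 [  0.         343.25129144 228.17821209]
 [  0.           0.           1.        ]]
[115, 131, 133, 126, 115, 110, 119, 136, 139, 130, 126, 162, 190, 198, 195, 197, 198, 198, 196, 194, 190, 192, 194, 194, 195, 196, 193, 197, 198, 199, 192, 180, 181, 190, 194, 195, 194, 193, 197, 196, 196, 195, 195, 193, 196, 194, 196, 195, 194, 195, 193, 195, 195, 193, 195, 196, 196, 194, 195, 195, 196, 196, 196, 196, 195, 196, 196, 196, 197, 195, 197, 199, 196, 198, 195, 198, 199, 196, 197, 196, 199, 200, 196, 199, 200, 198, 196, 200, 198, 199, 200, 199, 200, 200, 196, 198, 198, 200, 199, 199, 200, 199, 199, 200, 196, 199, 199, 201, 190, 169, 168, 190, 197, 195, 193, 198, 200, 199, 199, 194, 194, 193, 195, 197, 195, 193, 199, 197, 196, 183, 149, 107, 90, 90, 88, 88, 88, 92, 90, 90, 94, 94, 93, 94, 96]
[0.49964529 0.06883082 0.126     ]
[0.65043795 0.11039676 0.162     ]
```

View pics/c2.png

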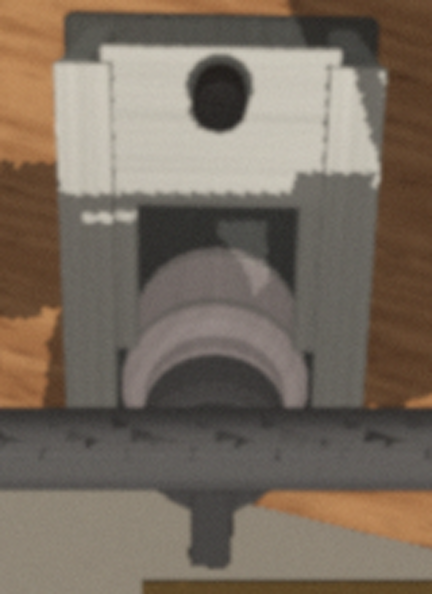

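The crop shows the knob's top disc at about (321,208), centred between the rails, so the knob is at (0.504, 0.072), within a few mm of the other estimate. I descend over it and grip.

Emit:
{"op": "step_arm", "data": {"rows": [[0, [-1, -1, -35], [0, 0, 0]], [0, [-1, -1, -70], [0, 0, 0]], [0, [-1, -1, -105], [0, 0, 0]], [0, [-1, -1, -135], [0, 0, 0]], [0, [-1, -1, -150], [0, 0, 0]]]}}

```text
clock: 3.07
tool_pos: [0.5027, 0.072, 0.1351]
orientation: [180.0, -0.0, -163.9]
force: [-0.5, -0.5, 0.1]
opening: 0.0874
gripper_force: 0.0
```

Emit:
{"op": "step_arm", "data": {"rows": [[0.3, [0, 0, -15], [0, 0, 0]], [0.5, [0, 0, -30], [0, 0, 0]], [0.5, [0, 0, -30], [0, 0, 0]], [0.5, [0, 0, -30], [0, 0, 0]], [0.5, [0, 0, -30], [0, 0, 0]]]}}

```text
clock: 3.48
tool_pos: [0.5044, 0.0729, 0.1084]
orientation: [180.0, 0.2, -163.9]
force: [-0.9, 0.0, 0.2]
opening: 0.06
gripper_force: 0.0
```

Emit:
{"op": "step_arm", "data": {"rows": [[0.7, [0, 0, 0], [0, 0, 0]], [0.75, [0, 0, 0], [0, 0, 0]], [1, [0, 0, 0], [0, 0, 0]], [1, [0, 0, 0], [0, 0, 0]], [1, [0, 0, 0], [0, 0, 0]]]}}

```text
clock: 3.9
tool_pos: [0.5032, 0.0726, 0.1069]
orientation: [180.0, 0.0, -163.9]
force: [0.1, 0.1, -0.8]
opening: 0.0265
gripper_force: 0.0
```

Emit:
{"op": "step_arm", "data": {"rows": [[1, [0, 0, 0], [0, 0, 0]], [1, [0, 0, 0], [0, 0, 0]], [1, [0, 0, 0], [0, 0, 0]], [1, [0, 0, 0], [0, 0, 0]], [1, [0, 0, 0], [0, 0, 0]]]}}

```text
clock: 4.32
tool_pos: [0.5031, 0.0706, 0.1068]
orientation: [-179.8, -0.1, -163.8]
force: [3.9, -11.2, 1.6]
opening: 0.0192
gripper_force: 30.0
```

The knob is gripped (19 mm). The side force of −11 N shows it lies about 2 mm further to −y, so I correct that while pushing.

Emit:
{"op": "step_arm", "data": {"rows": [[1, [9, 0.5, 0], [0, 0, 0]], [1, [18, 3, 0], [0, 0, 0]], [1, [27, 5.5, 0], [0, 0, 0]], [1, [36, 8, 0], [0, 0, 0]], [1, [44, 10.5, 0], [0, 0, 0]]]}}

```text
clock: 4.73
tool_pos: [0.548, 0.0826, 0.1067]
orientation: [-179.9, -0.0, -163.8]
force: [-1.3, -6.7, 4.5]
opening: 0.0187
gripper_force: 30.0
```

Emit:
{"op": "step_arm", "data": {"rows": [[1, [2, 0.6, 0], [0, 0, 0]], [1, [4, 1.2, 0], [0, 0, 0]], [1, [6, 1.8, 0], [0, 0, 0]], [1, [8, 2.4, 0], [0, 0, 0]], [1, [9, 2.6, 0], [0, 0, 0]]]}}

```text
clock: 5.15
tool_pos: [0.557, 0.085, 0.1067]
orientation: [-179.9, -0.0, -163.8]
force: [-0.7, -5.5, 5.5]
opening: 0.019
gripper_force: 30.0
```

Emit:
{"op": "step_arm", "data": {"rows": [[1, [2, 0.4, 0], [0, 0, 0]], [1, [4, 0.8, 0], [0, 0, 0]], [1, [6, 1.2, 0], [0, 0, 0]], [1, [7, 1.4, 0], [0, 0, 0]], [1, [7, 1.4, 0], [0, 0, 0]]]}}

```text
clock: 5.57
tool_pos: [0.56, 0.0857, 0.1066]
orientation: [-180.0, -0.4, -163.9]
force: [-16.0, -3.7, 18.0]
opening: 0.0194
gripper_force: 30.0
```

Emit:
{"op": "step_arm", "data": {"rows": [[1, [1, 0.3, 0], [0, 0, 0]], [1, [2, 0.6, 0], [0, 0, 0]], [1, [3, 0.9, 0], [0, 0, 0]], [1, [4, 1.1, 0], [0, 0, 0]], [1, [4, 1.1, 0], [0, 0, 0]]]}}

```text
clock: 5.98
tool_pos: [0.5603, 0.0857, 0.1065]
orientation: [-180.0, -0.8, -163.9]
force: [-29.2, -2.7, 30.3]
opening: 0.0192
gripper_force: 30.0
```

The fork is hard against its end stop (29 N, no further motion). I relax the push, release and lift.

Emit:
{"op": "step_arm", "data": {"rows": [[1, [-3, -0.8, 0], [0, 0, 0]], [1, [-6, -1.5, 0], [0, 0, 0]], [0.7, [-6, -1.5, 0], [0, 0, 0]], [0.4, [-6, -1.5, 0], [0, 0, 0]], [0.2, [-6, -1.5, 0], [0, 0, 0]]]}}

```text
clock: 6.4
tool_pos: [0.5618, 0.0872, 0.1064]
orientation: [180.0, 0.0, -163.8]
force: [0.2, 0.3, -0.7]
opening: 0.0337
gripper_force: 0.0
```

Emit:
{"op": "step_arm", "data": {"rows": [[0.2, [0, 0, 30], [0, 0, 0]], [0.2, [0, 0, 65], [0, 0, 0]], [0.1, [0, 0, 100], [0, 0, 0]], [0, [0, 0, 115], [0, 0, 0]], [0, [0, 0, 115], [0, 0, 0]]]}}

```text
clock: 6.82
tool_pos: [0.5639, 0.0879, 0.2262]
orientation: [180.0, 0.5, -163.8]
force: [0.8, 0.4, 0.3]
opening: 0.0672
gripper_force: 0.0
```

Run:
```python
from h import *
a=snap('wrist','w2');b=snap('scene','sc2')
o=ctrl.get_obs();print(o['tool_pos'],o['orientation'],o['joint_pos'])
for X in([.560,.085,.126],[.6417,.1085,.162]):print(proj('w2',X),proj('sc2',X))
cv2.imwrite('pics/c3.png',np.hstack([a[:,160:480],cv2.resize(b[180:310,230:390],None,fx=3,fy=3,interpolation=2)[:,:480].repeat(1,0) if 0 else cv2.resize(b[180:340,230:390],(480,480),interpolation=2)]))
```

```text
[0.56162394 0.08726169 0.22201103] [ 1.79950963e+02  1.00517554e-01 -1.63855650e+02] [ 2.85352854e+01  1.06770545e+01 -1.34964876e+01 -2.88807254e-02
 -6.57177621e+01 -1.02379041e+02]
[321.8167335  221.96883718] [327.23555153 235.92188566]
[321.49279803 342.49178321] [288.08077203 210.51295558]
```

View pics/c3.png

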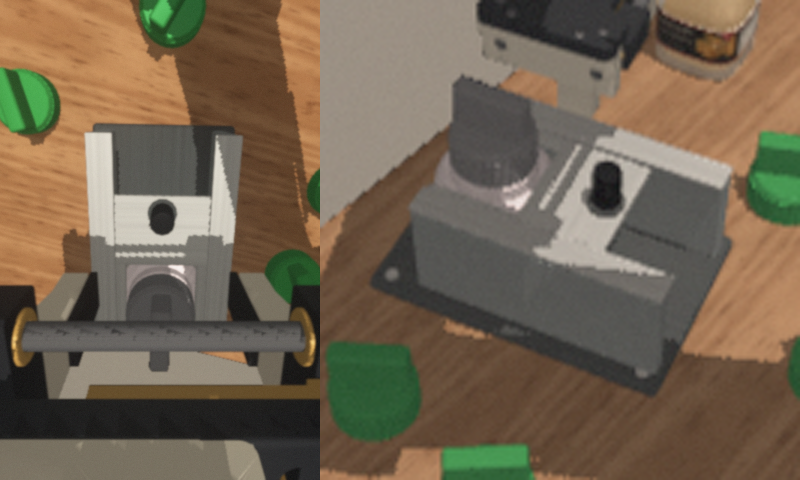

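The view shows the fork home: plate around the collar, knob at scene (325,237), wrist (323,219). The bar runs from wrist (319,298) to (318,368), so I place the cap axis from its ends.

Run:
```python
from h import *
c=np.array([.6417,.1085]);d=np.array([.9606,.2773])
for s in(-27,0,27):
  print(s,proj('w2',[*(c+d*s/1000),.162]),proj('w2',[*(c+d*s/1000),.130]))
print(ray('w2',319,298,.162),ray('w2',318,368,.162),ray('w2',323,220,.126))
```

```text
-27 [321.50686996 311.57945568] [321.65597974 290.4738031 ]
0 [321.49279803 342.49178321] [321.63904076 318.78377792]
27 [321.47960975 371.46294749] [321.62305797 345.49569943]
[0.60540407 0.09611995 0.162     ] [0.66520863 0.11244549 0.162     ] [0.55819182 0.08544076 0.126     ]
```

Emit:
{"op": "step_arm", "data": {"rows": [[0, [20, 5, 0], [0, 0, 0]], [0, [40, 10, 0], [0, 0, 0]], [0, [60, 15, 0], [0, 0, 0]], [0, [78, 20, 0], [0, 0, 0]], [0, [78, 20, -20], [0, 0, 0]]]}}

```text
clock: 7.33
tool_pos: [0.6434, 0.1078, 0.2025]
orientation: [-179.9, 0.2, -163.8]
force: [-0.1, -0.5, -0.3]
opening: 0.0879
gripper_force: 0.0
```

Emit:
{"op": "step_arm", "data": {"rows": [[0.2, [0, 0, -20], [0, 0, 0]], [0.4, [0, 0, -40], [0, 0, 0]], [0.5, [0, 0, -55], [0, 0, 0]], [0.5, [0, 0, -65], [0, 0, 0]], [0.5, [0, 0, -65], [0, 0, 0]]]}}

```text
clock: 7.75
tool_pos: [0.6373, 0.1062, 0.1327]
orientation: [-180.0, -0.3, -163.9]
force: [-0.0, 0.6, -0.9]
opening: 0.0602
gripper_force: 0.0
```

Emit:
{"op": "step_arm", "data": {"rows": [[0.7, [0, 0, 0], [0, 0, 0]], [1, [0, 0, 0], [0, 0, 0]], [1, [0, 0, 0], [0, 0, 0]], [1, [0, 0, 0], [0, 0, 0]], [1, [0, 0, 0], [0, 0, 0]]]}}

```text
clock: 8.17
tool_pos: [0.6394, 0.1068, 0.1375]
orientation: [180.0, 0.1, -163.9]
force: [0.0, -0.1, -0.7]
opening: 0.0265
gripper_force: 0.0
```

Emit:
{"op": "step_arm", "data": {"rows": [[1, [0, 0, 0], [0, 0, 0]], [1, [0, 0, 0], [0, 0, 0]], [1, [0, 0, 0], [0, 0, 0]], [1, [0, 0, 0], [0, 0, 0]], [1, [0, 0, 0], [0, 0, 0]]]}}

```text
clock: 8.58
tool_pos: [0.6392, 0.1067, 0.1371]
orientation: [-180.0, 0.0, -163.8]
force: [-2.5, 0.8, 4.2]
opening: 0.0159
gripper_force: 29.9
```

Bar gripped (15.9 mm, side force small). I turn it the positive way first, gently.

Emit:
{"op": "step_arm", "data": {"rows": [[1, [0, 0, 0], [0, 0, 0.06]], [1, [0, 0, 0], [0, 0, 0.12]], [1, [0, 0, 0], [0, 0, 0.18]], [1, [0, 0, 0], [0, 0, 0.24]], [1, [0, 0, 0], [0, 0, 0.24]]]}}

```text
clock: 9.0
tool_pos: [0.6401, 0.1058, 0.1371]
orientation: [-179.9, 0.1, -149.9]
force: [1.7, -4.7, 2.0]
opening: 0.0159
gripper_force: 29.9
```

```bash
python3 -c "
from h import *
o=ctrl.get_obs();print(o['moment'],o['force'],o['orientation'],o['joint_pos'],o['opening'])"
```

```text
[-1.48810071 -1.03046198 -0.16299809] [ 1.67969437 -4.6703477   1.97404116] [-1.79897965e+02  5.96256977e-02 -1.49889254e+02] [ 26.64339909  21.8404387   -9.69191814   0.11534154 -58.4020074
 -86.59308349] 0.01585183050194108
```

Emit:
{"op": "step_arm", "data": {"rows": [[1, [0, 0, 0], [0, 0, 0.08]], [1, [0, 0, 0], [0, 0, 0.16]], [1, [0, 0, 0], [0, 0, 0.24]], [1, [0, 0, 0], [0, 0, 0.3]], [1, [0, 0, 0], [0, 0, 0.3]]]}}

```text
clock: 9.42
tool_pos: [0.6403, 0.1048, 0.1375]
orientation: [-179.8, -0.0, -132.8]
force: [3.3, -7.7, 4.1]
opening: 0.0183
gripper_force: 34.7
```

```bash
python3 -c "
from h import *
o=ctrl.get_obs();print(o['moment'],o['force'],o['orientation'],o['opening'])"
```

```text
[-3.03512115 -1.31324357 -1.01024787] [ 3.26691266 -7.71461432  4.05477281] [-1.79848054e+02 -2.80552524e-03 -1.32801016e+02] 0.0182718631838244
```

The opening rose to 18.3 mm with 1 N m back: the hard stop is at about +0.35 rad, so positive is the wrong way. I reverse and turn the negative way.

Emit:
{"op": "step_arm", "data": {"rows": [[1, [0, -0.5, 0], [0, 0, -0.08]], [1, [0.5, -1, 0], [0, 0, -0.17]], [1, [1, -1.5, 0], [0, 0, -0.26]], [1, [1, -1.5, 0], [0, 0, -0.35]], [1, [1, -1.5, 0], [0, 0, -0.44]]]}}

```text
clock: 9.83
tool_pos: [0.6403, 0.1052, 0.1371]
orientation: [180.0, 0.0, -158.4]
force: [-1.6, 1.6, 4.0]
opening: 0.0154
gripper_force: 29.9
```

Emit:
{"op": "step_arm", "data": {"rows": [[1, [0, 0, 0], [0, 0, -0.09]], [1, [0, 0, 0], [0, 0, -0.18]], [1, [0, 0, 0], [0, 0, -0.27]], [1, [0, 0, 0], [0, 0, -0.36]], [1, [0, 0, 0], [0, 0, -0.45]]]}}

```text
clock: 10.25
tool_pos: [0.6403, 0.1068, 0.1371]
orientation: [179.9, 0.1, 175.9]
force: [-2.3, 8.4, 4.5]
opening: 0.0158
gripper_force: 30.0
```

```bash
python3 -c "
from h import *
o=ctrl.get_obs();print(o['moment'],o['force'],o['orientation'],o['joint_pos'],o['opening'])"
```

```text
[3.14923052 1.24844199 0.27492033] [-2.28164228  8.40254563  4.5237984 ] [1.79865799e+02 6.09064525e-02 1.75879204e+02] [ 2.66030427e+01  2.18662608e+01 -9.55399247e+00 -9.88508988e-02
 -5.84588639e+01 -1.20672146e+02] 0.01584895827832827
```

Emit:
{"op": "step_arm", "data": {"rows": [[1, [0, 0.5, 0], [0, 0, -0.09]], [1, [0, 1, 0], [0, 0, -0.18]], [1, [0, 1.5, 0], [0, 0, -0.27]], [1, [0, 1.5, 0], [0, 0, -0.36]], [1, [0, 1.5, 0], [0, 0, -0.45]]]}}

```text
clock: 10.67
tool_pos: [0.6407, 0.1089, 0.1372]
orientation: [179.8, 0.0, 150.1]
force: [-1.7, 9.8, 4.3]
opening: 0.0156
gripper_force: 30.0
```

Emit:
{"op": "step_arm", "data": {"rows": [[1, [0, 0, 0], [0, 0, -0.09]], [1, [0, 0, 0], [0, 0, -0.18]], [1, [0, 0, 0], [0, 0, -0.27]], [1, [0, 0, 0], [0, 0, -0.36]], [1, [0, 0, 0], [0, 0, -0.38]]]}}

```text
clock: 11.08
tool_pos: [0.6417, 0.11, 0.1373]
orientation: [179.6, -0.1, 128.3]
force: [0.1, 11.1, 1.2]
opening: 0.0164
gripper_force: 30.0
```

```bash
python3 -c "
from h import *
o=ctrl.get_obs();print(o['moment'],o['force'],o['orientation'],o['joint_pos'],o['opening'])"
```

```text
[ 4.41919854 -0.22412006  0.18054624] [ 0.14456731 11.06718761  1.20122166] [ 1.79638265e+02 -5.38104758e-02  1.28292143e+02] [ 2.67831388e+01  2.19092987e+01 -9.43669440e+00 -1.46786130e-01
 -5.83103647e+01 -1.68414431e+02] 0.016351028163553112
```

1.18 rad turned freely. I relax the side force and test with a small lift.

Emit:
{"op": "step_arm", "data": {"rows": [[1, [0, 1, 0], [0, 0, 0]], [1, [0, 2, 0], [0, 0, 0]], [1, [0, 2, 2], [0, 0, 0]], [1, [0, 2, 4], [0, 0, 0]], [1, [0, 2, 5], [0, 0, 0]]]}}

```text
clock: 11.5
tool_pos: [0.6414, 0.1104, 0.1411]
orientation: [179.8, -0.0, 128.6]
force: [5.2, 5.1, -5.3]
opening: 0.0159
gripper_force: 30.0
```

Emit:
{"op": "step_arm", "data": {"rows": [[1, [0, 0.5, 1], [0, 0, 0]], [1, [0, 0.5, 2], [0, 0, 0]], [1, [0, 0.5, 3], [0, 0, 0]], [1, [0, 0.5, 4], [0, 0, 0]], [1, [0, 0.5, 4], [0, 0, 0]]]}}

```text
clock: 11.92
tool_pos: [0.641, 0.1104, 0.1452]
orientation: [179.9, -0.0, 128.5]
force: [3.4, 5.3, -2.3]
opening: 0.0157
gripper_force: 30.0
```

Run:
```python
from h import *
b=snap('scene','sc4');s=snap('side','si4')
print(ctrl.get_obs()['force'])
cv2.imwrite('pics/c4.png',np.hstack([cv2.resize(b[170:270,240:340],(400,400),interpolation=2),cv2.resize(s[195:295,230:330],(400,400),interpolation=2)]))
```

```text
[ 4.09830832  4.6648108  -1.0563766 ]
```

View pics/c4.png

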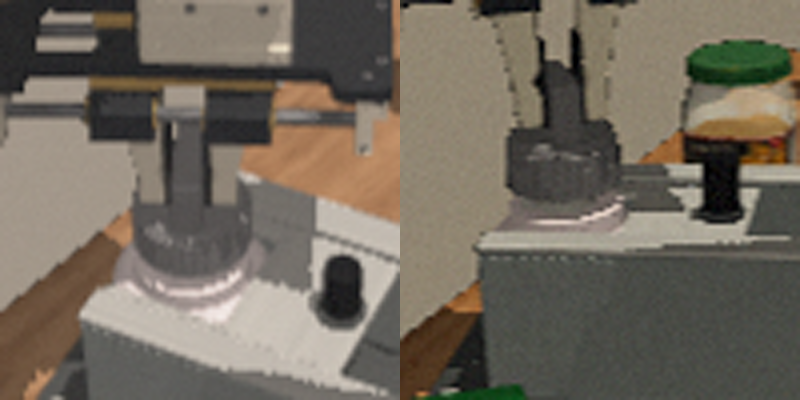

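The cap rises with the fingers (z-force about −1 to −2 N, its weight), and the views show it still upright in the grip with a gap opening at the collar. I continue straight up.

Emit:
{"op": "step_arm", "data": {"rows": [[1, [0.5, 0.5, 5], [0, 0, 0]], [1, [0.5, 0.5, 10], [0, 0, 0]], [1, [0.5, 0.5, 15], [0, 0, 0]], [1, [0.5, 0.5, 20], [0, 0, 0]], [1, [0.5, 0.5, 25], [0, 0, 0]]]}}

```text
clock: 12.43
tool_pos: [0.6403, 0.1093, 0.1711]
orientation: [-180.0, 0.0, 128.5]
force: [-0.1, 0.9, -2.0]
opening: 0.0155
gripper_force: 30.0
```

Emit:
{"op": "step_arm", "data": {"rows": [[1, [0, 0, 8], [0, 0, 0]], [1, [0, 0, 16], [0, 0, 0]], [1, [0, 0, 24], [0, 0, 0]], [1, [0, 0, 32], [0, 0, 0]], [1, [0, 0, 36], [0, 0, 0]]]}}

```text
clock: 12.85
tool_pos: [0.6411, 0.1097, 0.2084]
orientation: [179.9, 0.0, 128.5]
force: [-0.1, -0.5, -0.4]
opening: 0.0156
gripper_force: 30.0
```

Emit:
{"op": "step_arm", "data": {"rows": [[1, [0, 0, 0], [0, 0, 0]], [1, [0, 0, 0], [0, 0, 0]], [1, [0, 0, 0], [0, 0, 0]], [1, [0, 0, 0], [0, 0, 0]], [1, [0, 0, 0], [0, 0, 0]]]}}

```text
clock: 13.27
tool_pos: [0.6403, 0.1096, 0.206]
orientation: [-179.9, -0.0, 128.5]
force: [-0.1, 0.3, -2.0]
opening: 0.0159
gripper_force: 30.0
```

Run:
```python
from h import *
b=snap('scene','sc5');s=snap('side','si5')
print(ctrl.get_obs()['force'],ctrl.get_obs()['joint_pos'])
cv2.imwrite('pics/c5.png',np.hstack([cv2.resize(b[130:270,220:360],(400,400),interpolation=2),cv2.resize(s[155:295,220:360],(400,400),interpolation=2)]))
```

```text
[ 1.02368122  0.20702511 -1.12032521] [ 2.68810877e+01  1.89439246e+01 -4.38246514e+00 -3.01493318e-03
 -6.67091758e+01 -1.68342474e+02]
```

View pics/c5.png

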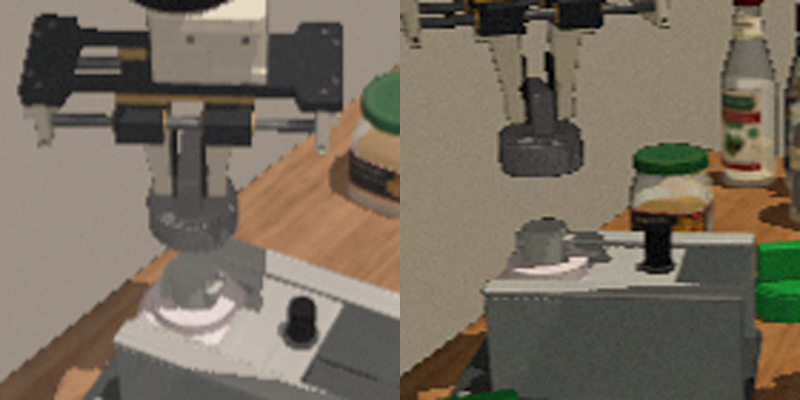

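The cap is off and level, about 45 mm above the bare neck. The fork is still home and nothing else has moved, so I hand in.

```bash
python3 -c "
from h import *
print(ctrl.close_job())"
```

```text
the job is handed in; nothing more can be done
None
```

I pushed the fork home to its end stop, then unscrewed the cap, which has a normal thread (it gave clockwise seen from below, the negative way about z in the moves); the gripper now holds it level about 45 mm above the neck, and the job is handed in at about 13 s.

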